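# Prop the bin flap and fetch the sanding block

### The job

The bin's clear flap springs shut, so use the wooden prop to push it up and leave the prop standing between the ledge along the bin's front and the flap's underside, holding the flap wide open by itself. Then take the sanding block with the orange grip out of the bin and set it down, not dropped, the right way up on the dark red board, leaving the flap propped open. Leave the blue sanding block, the tape roll and the thread spool where they are.

Things in the scene. Friction and masses are not known exactly. Their poses are not given: they have to be found in the camera images.
- bin: Green bin fixed to the bench, 360 wide (all sizes in mm). Origin at bench level under its middle; x from the front (robot's side) to the back, y left, z up. Inner floor z 50. Front wall x -103 to -97, top z 115. Side walls' inner faces y +-174, top z 115, but z 165 from x 27 back. Back wall x 77 to 83. Two sanding blocks lie inside at about y +65 and -65, x -12.
- bin_ledge (a point): Middle of the top of the steel ledge along the bin's front, bin x -124, z 115. The ledge runs the whole width, bin x -145 to -103, top z 115, with a raised lip on its outer edge: x -151 to -145, top z 127. Stand the prop towards the end away from the orange block (bin y about 100 to 130 on that side), to leave the gripper room.
- flap (a joint): Angle of the clear flap with yellow front strip: 0 closed (level, underside z 165: a 50 high gap stays open over the front wall), growing as its front edge rises, to 1.4 rad. 185 from hinge to front edge, 356 wide, 6 thick, 0.3 kg. Spring and weight shut it with 0.4 to 0.5 Nm (about 2.5 N at the edge); let go, it falls shut.
- flap_hinge (a point): Middle of the flap's hinge line (along the bin's y), bin x 80, z 165, on the underside. Prop foot on the ledge by the lip, leaning 45 degrees to the back, head under the flap some 120 from the hinge: the flap stands at about 0.8 rad, square to the prop, held by friction. An upright tool over the blocks then meets the flap: reach in from the front leaning 30 to 40 degrees.
- flap_edge (a point): Middle of the lower front edge of the flap, moves with it.
- prop: Loose brown wooden bar, 190 (x) x 40 (y) x 20 (z), about 0.11 kg, lying flat on the bench beside the bin (left or right). Origin: centre of its underside; both ends are alike.
- orange_block: Loose sanding block in the bin, left or right: base 100 (x) x 58 (y) x 16 high of cork and pale wood, on it an orange grip rib 90 (x) x 30 (y), from 16 to 58 above the underside; about 0.18 kg. Origin: centre of the underside (cork face); z up; x roughly along the bin's x.
- blue_block: The same sanding block with a blue rib, in the other half of the bin; stays there.
- board: Dark red board fixed to the bench, 200 (x) x 140 (y) x 12 thick, beside the bin, on the other side from the prop. Origin: centre of its underside, so its top is 12 above.
- tape: Tan roll of tape lying flat beside the bin's far end, 90 diameter, 50 high; bystander. Origin: centre of its underside.
- spool: Green thread spool standing beside the bin's far end, 60 diameter, 94 high; bystander. Origin: centre of its underside.
Things that resemble listed ones, but are neither listed nor needed, are in the scene too. Leave any green look-alike of the board alone.

How it is judged:
By the outcome, as a careful person would: the job done as asked, in the order asked, and still so for the second after the job is handed in, with the robot touching nothing.
It also fails if it takes over 72 s, if anything falls off the work surface, if the arm or the gripper's body presses on something with over 40 N, if the wrist force passes 120 N, or if a joint passes its speed limit or range.

### The arm

A 6-joint arm with a two-finger parallel gripper is mounted at the origin on the work surface. World frame = base frame: x ahead of the robot, y to its left, z up, the work surface at z = 0. Lengths are in m, angles in rad, forces in N, time in s.
With the tool pointing down it reaches from about 0.25 to 0.775 m from the base axis. Payload 4 kg.
Tool frame: the origin (TCP) lies on the centre line of the jaws, within the pads' length; the fingertips stand bot.tcp_to_tips ahead of it and the grasp point (between the pads) lies 3 mm ahead of it (bot.tcp_to_tips is the distance from the TCP to the fingertips, in m); z points along the fingers, y is the direction in which the jaws open and shut (so a half turn about z gives the same grasp; the last joint's range is limited). The gripper opens to 94 mm and grips with 3 to 60 N. Pads are 16 mm wide; open, the fingers measure 119 mm over their backs; the gripper's body (75 mm by 177 mm) begins 78 mm behind the grasp point.
Start: joints at [-1.251, 0.087, 1.371, -0, 1.684, -0.103], TCP at [0.226, -0.502, 0.228] pointing down, gripper open.
Joint ranges: [-3.1, 3.1], [-0.76, 2.03], [0.27, 2.55], [-1.08, 4.22], [0.17, 2.65], [-2.57, 2.57]. Speed limits (rad/s): [2.79, 2.79, 3.14, 3.14, 3.14, 3.14].

### API

Orientations are given as a 3x3 rotation matrix whose columns are the frame's x, y, z axes.
In Python, from station import bot gives the robot as it stands.
- The arm moves only by the tool move_arm, never from a script. Its argument "moves" is a list that holds one entry, the list of rows, each a list of 4 numbers: the shift along the tool's x, y, z in m, then the turn about the tool's z in rad. In form: [[[x, y, z, spin], ...]]. A call has exactly 8 rows; each row is the pose to reach, as a shift and turn from the pose measured when the call began, along the tool's axes at that moment; what a row does not reach only later rows make up. A row lasts 1/10 s, in which the tool goes at most 50 mm and 8.59 degrees, less where a joint would pass 70% of its speed; a pose out of reach is approached as far as the arm can. A call with a gripper value outside its range is refused whole. "hand" is the finger opening in m, from 0 to 0.094, set as the call begins (left out, the last holds). The fingers move at their own pace and stop on an object; "newtons" is the grip in N (left out, the last holds). Time passes only in rows, so rows that repeat a pose let the fingers close, or fill a call up. It gives the time, the measured TCP pose, the force and the opening at its end, in the units of the state.
- bot.read_state(): the state, without advancing time (a new reading comes with each control period).
- bot.snapshot(name): name is "scene" or "side" or "wrist"; returns (picture, depth): 480x640x3 uint8, red, green, blue; 480x640 float32, m along the optical axis (not along the pixel's ray), 0 where there is no reading.
- bot.calibration(name): a dict with "intrinsics" (3x3 intrinsics, pixels), "xyz" and "attitude" of the camera in the world; the wrist camera has in their place "tool_from_camera" (4x4, takes a point from camera to tool coordinates, whose origin is the TCP and whose axes are the flange's). Camera axes: x right, y down, z forward; pixel columns grow to the right and rows downward; lengths in m; the calibration is good to about 2 mm. The wrist camera is an equidistant fisheye: a pixel r from the principal point sees the ray r / f radians off the axis. A picture is of the moment at which its call begins: read the wrist's pose just before it. calibration takes no time and is no camera call.
- bot.job_done(): hands the job in, once; it reports no verdict.
Trained networks look in the newest picture that a camera, given by its name, has taken for a name from the list of things; names that differ only in an ending like _2 or _b are one class to them, and where a whole thing is asked for, a point or a joint stands for the part that bears it (a point fixed in the world has none). Each returns a list of dicts, best first, with "conf" (0 to 1); they miss things now and then, are a little off and sometimes report something else, mostly with a low value. They report only what shows in the picture. A call takes as long as a camera call. They do not tell look-alikes from the thing itself.
- bot.recognise(name, camera): "at" ([x, y, z] in m, in the coordinates of the camera as it stood for that picture, good to about 4 mm: the middle of the surface that is visible of it).
The state is a dict: "time_s": time; "joint_pos": joint angles; "joint_vel": joint speeds; "joint_efforts": joint torques, N m; "position": TCP position; "ee_rot": TCP orientation; "force": force on the tool from outside, world axes, zero at the start; "wrist_torque": the same for the moment, N m; "opening": finger opening in m.
Only numpy, scipy, OpenCV 4.12 (cv2) and the standard library are available. Lean on these libraries where they do the work, as an engineer would, in place of code of your own. Each camera call takes 0.05 s, during which the arm holds its last target. There are 200 camera calls.

## Working session

There is one attempt and no reset: what is moved stays moved. The work goes in short steps, Python scripts to look and compute and a tool call to move; the robot and the scene stay as the last step left them, time stands still between calls to the robot, and variables do not carry over. Pictures are saved under pics/ and viewed, about 8 in all and at most 12, crops included, and the job is handed in when it is done.

Besides the shell and the picture viewer there is one more tool, called as a command line: name --argument value ..., lists and objects as JSON in quotes. move_arm: Moves the arm, as the interface text tells. Its arguments: {"type":"object","properties":{"moves":{"type":"array","items":{"type":"array","items":{"type":"array","items":{"type":"number"}}}},"hand":{"type":"number"},"newtons":{"type":"number"}},"required":["moves"]}

```bash
ls; mkdir -p pics
cat > h.py <<'E'
import numpy as np, cv2
from station import bot
def cam(name):
    c=bot.calibration(name); K=np.array(c["intrinsics"])
    if "xyz" in c: return K,np.array(c["attitude"]),np.array(c["xyz"])
    s=bot.read_state(); T=np.array(c["tool_from_camera"]); R=np.array(s["ee_rot"])
    return K,R@T[:3,:3],R@T[:3,3]+np.array(s["position"])
def cloud(name,d,C=None):
    K,R,t=C or cam(name); v,u=np.mgrid[:480,:640]
    x=(u-K[0,2])/K[0,0]; y=(v-K[1,2])/K[1,1]
    if name=="wrist":
        r=np.hypot(x,y)+1e-9; k=np.tan(r)/r; x,y=x*k,y*k
    return np.stack([x*d,y*d,d],-1)@R.T+t
def save(p,n): cv2.imwrite("pics/"+n,cv2.cvtColor(p,cv2.COLOR_RGB2BGR))
E
cat > a.py <<'E'
from h import *
print(bot.tcp_to_tips); s=bot.read_state(); print(s["position"],s["ee_rot"],s["time_s"])
ims=[]
for n in ("scene","side"):
    p,d=bot.snapshot(n); K,R,t=cam(n); ims.append(p); np.savez(n,p=p,d=d)
    print(n,t,K[0,0],R[:,2])
    for o in ("bin","flap","prop","orange_block","blue_block","board","tape","spool"):
        for r in bot.recognise(o,n)[:3]:
            a=np.array(r["at"]); w=R@a+t; px=K@a/a[2]; print(o,round(r["conf"],2),w.round(3),px[:2].round())
save(ims[0],"scene0.png"); save(ims[1],"side0.png")
E
python3 a.py
```

```text
pics
0.022
[ 0.22551335 -0.50108439  0.22628111] [[ 9.11932610e-01  4.10339381e-01 -7.12608289e-04]
 [ 4.10339935e-01 -9.11930118e-01  2.14427348e-03]
 [ 2.30030892e-04 -2.24784455e-03 -9.99997447e-01]] 0.0
scene [1.22243387 0.35167093 1.02023962] 542.3797441933536 [-0.6272706  -0.27867488 -0.7272358 ]
bin 0.6 [0.659 0.02  0.171] [276. 282.]
flap 0.81 [0.617 0.008 0.172] [279. 264.]
prop 0.59 [0.485 0.352 0.015] [450. 315.]
board 0.78 [ 0.203 -0.32   0.011] [243. 162.]
board 0.66 [ 0.472 -0.351  0.012] [182. 220.]
tape 0.9 [ 0.684 -0.372  0.031] [123. 272.]
side [ 0.14644419 -0.75185219  1.08253401] 562.383591842361 [ 0.24467149  0.60401514 -0.75848637]
bin 0.9 [ 0.585 -0.069  0.168] [386. 236.]
flap 0.8 [ 0.611 -0.026  0.169] [388. 219.]
prop 0.62 [0.463 0.339 0.021] [275. 178.]
prop 0.53 [ 0.559 -0.071  0.057] [371. 271.]
orange_block 0.48 [0.554 0.05  0.06 ] [348. 234.]
blue_block 0.36 [ 0.584 -0.065  0.172] [385. 234.]
board 0.65 [ 0.463 -0.369  0.016] [388. 409.]
board 0.55 [ 0.142 -0.336  0.015] [227. 452.]
board 0.38 [0.654 0.342 0.067] [340. 148.]
tape 0.95 [ 0.671 -0.383  0.04 ] [485. 376.]
tape 0.68 [ 0.587 -0.069  0.171] [387. 235.]
spool 0.64 [0.651 0.338 0.071] [339. 149.]
spool 0.3 [ 0.463 -0.364  0.012] [387. 408.]
```

View pics/scene0.png

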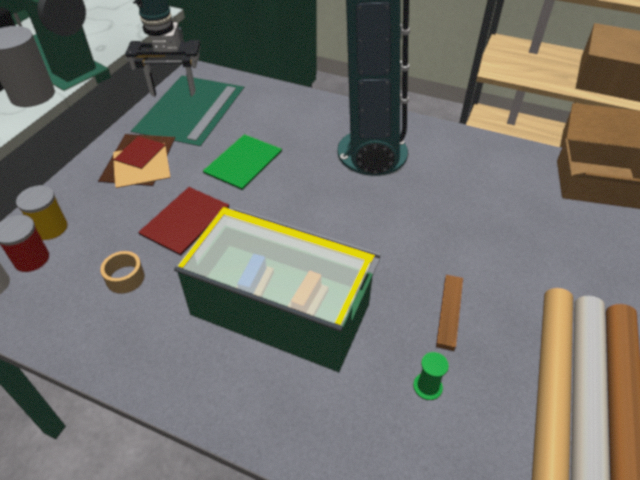

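View pics/side0.png

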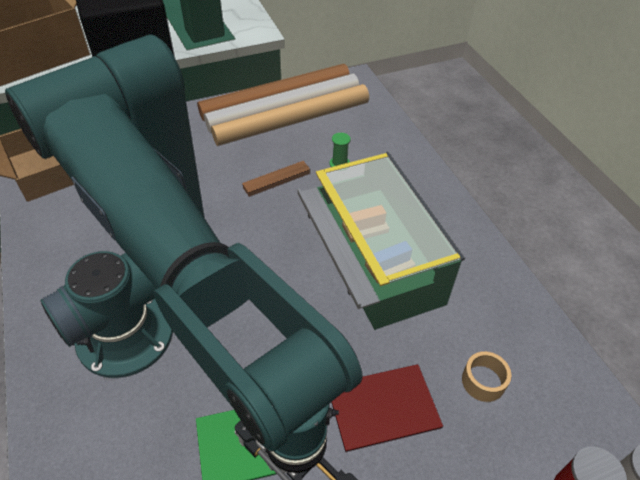

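Scene picture: bin with yellow-edged flap at (277,265). Behind the clear flap the orange-ribbed block is at (308,290) and the blue one at (253,272). The prop is at (450,312), left of the bin. The dark red board is at (186,220), and the green look-alikes at (243,160) and (190,108) must stay untouched. Tape is at (122,270), spool at (431,375). The side view agrees: orange (367,220), blue (392,258), prop (277,178), board (387,407). So orange is on the left, which means the prop stands on the right (bin y about -115).

```bash
cat > b.py <<'E'
from h import *
for n in ("scene","side"):
    z=np.load(n+".npz"); p,d=z["p"],z["d"]; W=cloud(n,d); hsv=cv2.cvtColor(p,cv2.COLOR_RGB2HSV)
    H,S,V=[hsv[...,i].astype(int) for i in range(3)]
    X,Y,Z=W[...,0],W[...,1],W[...,2]
    def rep(nm,m):
        m=m&(d>0)
        k,l,st,_=cv2.connectedComponentsWithStats(m.astype(np.uint8))
        for i in range(1,k):
            if st[i,4]<60: continue
            q=W[l==i]; zc=np.median(q[:,2]); 
            q=q[abs(q[:,2]-zc)<.008]
            (c,s,a)=cv2.minAreaRect((q[:,:2]*1000).astype(np.float32))
            print(n,nm,st[i,4],"c",np.round(c,1),"size",np.round(s,1),"ang",round(a,2),"z",(np.percentile(q[:,2],[10,50,90])*1000).round(1))
    inb=(X>.1)&(X<.9)&(abs(Y)<.5)
    rep("yellow",inb&(H>24)&(H<34)&(S>150)&(Z>.15)&(Z<.19))
    rep("flap",inb&(Z>.155)&(Z<.185)&(Y>-.3)&(Y<.25)&(X>.4))
    rep("red",inb&((H<5)|(H>175))&(S>120)&(Z<.03)&(Z>.0))
    rep("prop",inb&(Y>.2)&(H>5)&(H<15)&(S>100)&(Z<.04)&(Z>.012))
    rep("ledge",inb&(S<40)&(Z>.1)&(Z<.135)&(Y>-.3)&(Y<.25))
E
python3 b.py
```

```text
scene yellow 1721 c [607.3  -3.8] size [187.1 356.7] ang 0.01 z [166.7 169.2 171.8]
scene flap 13417 c [613.5  -2.8] size [199.2 360.9] ang 0.4 z [166.5 168.7 171. ]
scene red 2812 c [ 461.2 -352.7] size [140.8 200.8] ang 83.46 z [ 6.5  9.3 12. ]
scene prop 1138 c [470.8 348.7] size [191.   38.4] ang 8.35 z [15.3 17.9 20.4]
scene ledge 177 c [207.   68.9] size [10.5 75.2] ang 16.79 z [117.4 123.8 129.7]
scene ledge 410 c [474.5  -1.1] size [361.8  51.7] ang 83.33 z [121.9 124.6 126.6]
side yellow 1412 c [606.7  -4. ] size [186.  355.6] ang 0.82 z [169.8 172.2 175. ]
side flap 10532 c [613.7  -3.7] size [197.9 366. ] ang 0.02 z [169.4 172.  174.5]
side red 6095 c [ 459.  -355.4] size [141.9 198.9] ang 82.67 z [10.4 13.  15.5]
side prop 779 c [468.9 345.5] size [191.1  47.5] ang 8.44 z [17.  20.7 23.9]
side ledge 2869 c [495.4  -5.1] size [ 53.3 365.3] ang 0.25 z [113.5 116.1 119. ]
```

move_arm --moves '[[[0.071, -0.084, 0, 0.07], [0.142, -0.168, 0, 0.14], [0.214, -0.252, 0, 0.2], [0.285, -0.336, 0, 0.276], [0.357, -0.42, 0, 0.276], [0.428, -0.505, 0, 0.276], [0.5, -0.589, 0, 0.276], [0.571, -0.673, 0, 0.276]]]' --hand 0.07 --newtons 40

```text
time_s: 1.7
position: [0.3365, -0.1154, 0.2278]
ee_rot: [[0.989, 0.145, 0.002], [0.145, -0.989, -0.001], [0.001, 0.001, -1.0]]
force: [2.2, 0.4, -0.0]
opening: 0.0701
```

```bash
cat > go.py <<'E'
# go.py x y z [yaw_deg of tool x-axis measured in its own plane rel. world x]: shift to a TCP target
import sys; from h import *
s=bot.read_state(); R=np.array(s["ee_rot"]); p=np.array(s["position"])
t=np.array([float(a) for a in sys.argv[1:4]]); sh=R.T@(t-p)
tilt=np.degrees(np.arccos(-R[2,2])); 
# spin so that tool y axis is perpendicular to the wanted heading
sp=0
if len(sys.argv)>4:
    a=np.radians(float(sys.argv[4])); Rn=R; g=R.T@np.array([-np.sin(a),np.cos(a),0]); sp=np.arctan2(-g[0],g[1])
    sp=(sp+np.pi/2)%np.pi-np.pi/2
print("t",round(s["time_s"],2),"pos",p.round(4),"tilt",tilt.round(2),"z",R[:,2].round(3),"x",R[:,0].round(3),"shift",sh.round(4),"spin",round(sp,3),"F",np.round(s["force"],1),"open",round(s["opening"],4),"q",np.round(s["joint_pos"],2))
E
python3 go.py .47 .347 .226 8.4
```

```text
t 1.7 pos [ 0.3365 -0.1154  0.2278] tilt 0.1 z [ 0.002 -0.001 -1.   ] x [0.989 0.145 0.001] shift [ 0.1993 -0.4381  0.0017] spin -0.001 F [ 2.2  0.4 -0. ] open 0.0701 q [-0.49 -0.36  1.77  0.    1.74  0.93]
```

move_arm --moves '[[[0.021, -0.045, 0, 0], [0.042, -0.09, 0, 0], [0.062, -0.136, 0, 0], [0.083, -0.181, 0, 0], [0.104, -0.227, 0, 0], [0.125, -0.272, 0, 0], [0.145, -0.318, 0, 0], [0.166, -0.364, 0, 0]]]'

```text
time_s: 2.5
position: [0.4474, 0.2694, 0.2279]
ee_rot: [[0.989, 0.146, 0.002], [0.146, -0.989, -0.001], [0.002, 0.001, -1.0]]
force: [0.7, -0.1, 0.7]
opening: 0.0698
```

```bash
python3 go.py .47 .347 .1 8.4
```

```text
t 2.5 pos [0.4474 0.2694 0.2279] tilt 0.14 z [ 0.002 -0.001 -1.   ] x [0.989 0.146 0.002] shift [ 0.0334 -0.0736  0.1279] spin 0.0 F [ 0.7 -0.1  0.7] open 0.0698 q [ 0.43  0.02  1.44 -0.    1.68  1.86]
```

move_arm --moves '[[[0.017, -0.037, 0.03, 0], [0.033, -0.074, 0.06, 0], [0.033, -0.074, 0.09, 0], [0.033, -0.074, 0.11, 0], [0.033, -0.074, 0.128, 0], [0.033, -0.074, 0.128, 0], [0.033, -0.074, 0.128, 0], [0.033, -0.074, 0.128, 0]]]'

```text
time_s: 3.3
position: [0.4704, 0.3477, 0.1017]
ee_rot: [[0.989, 0.146, 0.005], [0.146, -0.989, 0.001], [0.005, -0.0, -1.0]]
force: [-0.1, -0.1, 0.5]
opening: 0.07
```

```bash
cat > c.py <<'E'
from h import *
C=cam("wrist"); p,d=bot.snapshot("wrist"); save(p,"w1.png"); W=cloud("wrist",d,C)
hsv=cv2.cvtColor(p,cv2.COLOR_RGB2HSV); H,S=hsv[...,0],hsv[...,1]
Z=W[...,2]; m=(d>0)&(Z>.012)&(Z<.032)&(abs(W[...,0]-.47)<.15)&(abs(W[...,1]-.347)<.06)
q=W[m]; print(m.sum(),cv2.minAreaRect((q[:,:2]*1000).astype(np.float32)),np.percentile(q[:,2],[5,50,95]), q.mean(0))
v,u=np.nonzero(m); print(u.min(),u.max(),v.min(),v.max())
E
python3 c.py; python3 go.py .47 .347 .021 8.4
```

```text
14465 ((475.9229431152344, 349.1470642089844), (175.2369384765625, 40.403968811035156), 8.36410903930664) [0.01977813 0.02087549 0.02196479] [0.48340962 0.35024334 0.02087575]
286 348 114 358
t 3.35 pos [0.4705 0.3478 0.1018] tilt 0.3 z [ 0.005  0.001 -1.   ] x [0.989 0.146 0.005] shift [-0.001   0.0007  0.0808] spin -0.0 F [-0.2 -0.   1. ] open 0.0702 q [ 0.54  0.22  1.47 -0.    1.44  1.97]
```

move_arm --moves '[[[0, 0, 0.02, 0], [0, 0, 0.04, 0], [0, 0, 0.055, 0], [0, 0, 0.065, 0], [0, 0, 0.072, 0], [0, 0, 0.076, 0], [0, 0, 0.076, 0], [0, 0, 0.076, 0]]]'

```text
time_s: 4.15
position: [0.4713, 0.3481, 0.0265]
ee_rot: [[0.989, 0.146, 0.006], [0.146, -0.989, 0.002], [0.006, -0.001, -1.0]]
force: [0.2, -0.3, -0.0]
opening: 0.07
```

move_arm --moves '[[[0, 0, 0, 0], [0, 0, 0, 0], [0, 0, 0, 0], [0, 0, 0, 0], [0, 0, 0, 0], [0, 0, -0.01, 0], [0, 0, -0.04, 0], [0, 0, -0.08, 0]]]' --hand 0.02 --newtons 40

```text
time_s: 4.95
position: [0.4691, 0.3469, 0.105]
ee_rot: [[0.989, 0.146, 0.001], [0.146, -0.989, -0.002], [0.001, 0.002, -1.0]]
force: [0.8, 0.3, -1.2]
opening: 0.0391
```

```bash
python3 go.py .55 0.0 .45 0
```

```text
t 4.95 pos [0.4691 0.3469 0.105 ] tilt 0.11 z [ 0.001 -0.002 -1.   ] x [0.989 0.146 0.001] shift [ 0.0296  0.3556 -0.3444] spin 0.146 F [ 0.8  0.3 -1.2] open 0.0391 q [ 0.54  0.22  1.47 -0.    1.46  1.97]
```

move_arm --moves '[[[0, 0, -0.05, 0.03], [0, 0.02, -0.095, 0.06], [0.005, 0.05, -0.13, 0.09], [0.01, 0.09, -0.16, 0.12], [0.013, 0.13, -0.19, 0.146], [0.017, 0.17, -0.22, 0.146], [0.02, 0.21, -0.25, 0.146], [0.024, 0.25, -0.28, 0.146]]]'

```text
time_s: 5.75
position: [0.5285, 0.1026, 0.3869]
ee_rot: [[1.0, 0.001, 0.002], [0.001, -1.0, -0.001], [0.002, 0.001, -1.0]]
force: [0.0, -0.5, -1.3]
opening: 0.0399
```

```bash
python3 go.py .55 0.0 .45 0
```

```text
t 5.75 pos [0.5285 0.1026 0.3869] tilt 0.13 z [ 0.002 -0.001 -1.   ] x [1.    0.001 0.002] shift [ 0.0215  0.1027 -0.0629] spin 0.001 F [ 0.  -0.5 -1.3] open 0.0399 q [ 0.09  0.09  1.06 -0.    2.    1.66]
```

move_arm --moves '[[[0.03, 0.04, -0.01, 0], [0.06, 0.08, -0.02, 0], [0.1, 0.103, -0.03, 0], [0.15, 0.103, -0.03, 0], [0.2, 0.103, -0.03, 0], [0.25, 0.103, -0.03, 0], [0.3, 0.103, -0.03, 0], [0.35, 0.103, -0.03, 0]]]'

```text
time_s: 6.55
position: [0.7703, -0.0002, 0.3697]
ee_rot: [[0.999, 0.001, 0.037], [0.001, -1.0, -0.002], [0.037, 0.002, -0.999]]
force: [-0.8, 0.2, -1.0]
opening: 0.0391
```

```bash
python3 go.py 1 0.0 .45 0
```

```text
t 6.55 pos [ 7.703e-01 -2.000e-04  3.697e-01] tilt 2.13 z [ 0.037 -0.002 -0.999] x [0.999 0.001 0.037] shift [ 2.325e-01  1.000e-04 -7.170e-02] spin 0.001 F [-0.8  0.2 -1. ] open 0.0391 q [-0.07  0.69  0.27  0.    2.14  1.5 ]
```

move_arm --moves '[[[0.4, 0, -0.1, 0], [0.4, 0, -0.1, 0], [0.4, 0, -0.1, 0], [0.4, 0, -0.1, 0], [0.4, 0, -0.1, 0], [0.4, 0, -0.1, 0], [0.4, 0, -0.1, 0], [0.4, 0, -0.1, 0]]]'

```text
time_s: 7.35
position: [0.8226, -0.0, 0.3116]
ee_rot: [[0.997, 0.001, 0.078], [0.001, -1.0, -0.001], [0.078, 0.002, -0.997]]
force: [-0.0, -0.2, -0.6]
opening: 0.0397
```

```bash
python3 go.py 1 0.0 .45 0
```

```text
t 7.35 pos [ 0.8226 -0.      0.3116] tilt 4.45 z [ 0.078 -0.001 -0.997] x [0.997 0.001 0.078] shift [ 0.1876  0.0003 -0.1242] spin 0.001 F [-0.  -0.2 -0.6] open 0.0397 q [-0.07  0.77  0.27  0.    2.02  1.5 ]
```

move_arm --moves '[[[3.0, 0, 0, 0], [3.0, 0, 0, 0], [3.0, 0, 0, 0], [3.0, 0, 0, 0], [3.0, 0, 0, 0], [3.0, 0, 0, 0], [3.0, 0, 0, 0], [3.0, 0, 0, 0]]]'

```text
time_s: 8.15
position: [0.8991, 0.0, 0.1907]
ee_rot: [[0.993, 0.001, 0.119], [0.001, -1.0, -0.002], [0.119, 0.002, -0.993]]
force: [-0.4, 0.9, -0.4]
opening: 0.0396
```

```bash
python3 go.py 1 0.0 .45 0
```

```text
t 8.15 pos [0.8991 0.     0.1907] tilt 6.85 z [ 0.119 -0.002 -0.993] x [0.993 0.001 0.119] shift [ 0.1311  0.0005 -0.2454] spin 0.001 F [-0.4  0.9 -0.4] open 0.0396 q [-0.07  0.92  0.27  0.01  1.83  1.51]
```

move_arm --moves '[[[3, 0, -1.2, 0], [3, 0, -1.2, 0], [3, 0, -1.2, 0], [3, 0, -1.2, 0], [3, 0, -1.2, 0], [3, 0, -1.2, 0], [3, 0, -1.2, 0], [3, 0, -1.2, 0]]]'

```text
time_s: 8.95
position: [0.8997, 0.0003, 0.2241]
ee_rot: [[0.987, 0.001, 0.163], [0.001, -1.0, -0.001], [0.163, 0.002, -0.987]]
force: [0.6, -0.4, -1.3]
opening: 0.0395
```

move_arm --moves '[[[3, 0, -0.6, 0], [3, 0, -0.6, 0], [3, 0, -0.6, 0], [3, 0, -0.6, 0], [3, 0, -0.6, 0], [3, 0, -0.6, 0], [3, 0, -0.6, 0], [3, 0, -0.6, 0]]]'

```text
time_s: 9.75
position: [0.9227, 0.0004, 0.2078]
ee_rot: [[0.978, 0.001, 0.207], [0.001, -1.0, -0.001], [0.207, 0.002, -0.978]]
force: [-0.4, 0.6, -1.0]
opening: 0.0394
```

```bash
python3 go.py 1 0.0 .45 0
```

```text
t 9.75 pos [9.227e-01 4.000e-04 2.078e-01] tilt 11.97 z [ 0.207 -0.001 -0.978] x [0.978 0.001 0.207] shift [ 0.1258  0.0008 -0.2209] spin 0.001 F [-0.4  0.6 -1. ] open 0.0394 q [-0.07  0.9   0.27  0.01  1.76  1.51]
```

move_arm --moves '[[[3, 0, -0.4, 0], [3, 0, -0.4, 0], [3, 0, -0.4, 0], [3, 0, -0.4, 0], [3, 0, -0.4, 0], [3, 0, -0.4, 0], [3, 0, -0.4, 0], [3, 0, -0.4, 0]]]'

```text
time_s: 10.55
position: [0.9453, 0.0004, 0.1924]
ee_rot: [[0.968, 0.001, 0.251], [0.001, -1.0, -0.001], [0.251, 0.002, -0.968]]
force: [-1.0, 0.1, -0.8]
opening: 0.0399
```

move_arm --moves '[[[3, 0, -0.4, 0], [3, 0, -0.4, 0], [3, 0, -0.4, 0], [3, 0, -0.4, 0], [3, 0, -0.4, 0], [3, 0, -0.4, 0], [3, 0, -0.4, 0], [3, 0, -0.4, 0]]]'

```text
time_s: 11.35
position: [0.9599, 0.0006, 0.196]
ee_rot: [[0.955, 0.001, 0.295], [0.001, -1.0, -0.001], [0.295, 0.002, -0.955]]
force: [-0.1, -0.2, -1.2]
opening: 0.0396
```

move_arm --moves '[[[3, 0, -0.2, 0], [3, 0, -0.2, 0], [3, 0, -0.2, 0], [3, 0, -0.2, 0], [3, 0, -0.2, 0], [3, 0, -0.2, 0], [3, 0, -0.2, 0], [3, 0, -0.2, 0]]]'

```text
time_s: 12.15
position: [0.9769, 0.0006, 0.194]
ee_rot: [[0.941, 0.001, 0.339], [0.001, -1.0, -0.001], [0.339, 0.002, -0.941]]
force: [-0.1, 0.4, -0.7]
opening: 0.0397
```

move_arm --moves '[[[3, 0, -0.2, 0], [3, 0, -0.2, 0], [3, 0, -0.2, 0], [3, 0, -0.2, 0], [3, 0, -0.2, 0], [3, 0, -0.2, 0], [3, 0, -0.2, 0], [3, 0, -0.2, 0]]]'

```text
time_s: 12.95
position: [0.9877, 0.0007, 0.2074]
ee_rot: [[0.924, 0.001, 0.381], [0.001, -1.0, -0.001], [0.381, 0.002, -0.924]]
force: [0.1, -0.1, -0.8]
opening: 0.0399
```

```bash
python3 go.py 1 0.0 .45 0
```

```text
t 12.95 pos [9.877e-01 7.000e-04 2.074e-01] tilt 22.42 z [ 0.381 -0.001 -0.924] x [0.924 0.001 0.381] shift [ 0.1039  0.0011 -0.2196] spin 0.001 F [ 0.1 -0.1 -0.8] open 0.0399 q [-0.06  0.92  0.27  0.02  1.55  1.51]
```

move_arm --moves '[[[3, 0, 0, 0], [3, 0, 0, 0], [3, 0, 0, 0], [3, 0, 0, 0], [3, 0, 0, 0], [3, 0, 0, 0], [3, 0, 0, 0], [3, 0, 0, 0]]]'

```text
time_s: 13.75
position: [1.0019, 0.0007, 0.2124]
ee_rot: [[0.906, 0.001, 0.423], [0.001, -1.0, -0.001], [0.423, 0.002, -0.906]]
force: [-0.1, 0.2, -0.6]
opening: 0.0398
```

move_arm --moves '[[[3, 0, 0, 0], [3, 0, 0, 0], [3, 0, 0, 0], [3, 0, 0, 0], [3, 0, 0, 0], [3, 0, 0, 0], [3, 0, 0, 0], [3, 0, 0, 0]]]'

```text
time_s: 14.55
position: [1.0104, 0.0008, 0.2309]
ee_rot: [[0.886, 0.001, 0.464], [0.001, -1.0, -0.001], [0.464, 0.002, -0.886]]
force: [-0.4, 0.0, -0.9]
opening: 0.0398
```

move_arm --moves '[[[3, 0, 0, 0], [3, 0, 0, 0], [3, 0, 0, 0], [3, 0, 0, 0], [3, 0, 0, 0], [3, 0, 0, 0], [3, 0, 0, 0], [3, 0, 0, 0]]]'

```text
time_s: 15.35
position: [1.0144, 0.0008, 0.2585]
ee_rot: [[0.864, 0.001, 0.504], [0.001, -1.0, -0.001], [0.504, 0.002, -0.864]]
force: [0.9, -0.7, -1.0]
opening: 0.0394
```

move_arm --moves '[[[3, 0, 0, 0], [3, 0, 0, 0], [3, 0, 0, 0], [3, 0, 0, 0], [3, 0, 0, 0], [3, 0, 0, 0], [3, 0, 0, 0], [3, 0, 0, 0]]]'

```text
time_s: 16.15
position: [1.0148, 0.0009, 0.2921]
ee_rot: [[0.84, 0.001, 0.543], [0.001, -1.0, -0.001], [0.543, 0.002, -0.84]]
force: [0.2, 0.3, -0.8]
opening: 0.0394
```

move_arm --moves '[[[3, 0, 0, 0], [3, 0, 0, 0], [3, 0, 0, 0], [3, 0, 0, 0], [3, 0, 0, 0], [3, 0, 0, 0], [3, 0, 0, 0], [3, 0, 0, 0]]]'

```text
time_s: 16.95
position: [1.012, 0.0009, 0.3297]
ee_rot: [[0.814, 0.001, 0.58], [0.001, -1.0, -0.001], [0.58, 0.002, -0.814]]
force: [-0.0, 0.7, -1.3]
opening: 0.0394
```

move_arm --moves '[[[3, 0, 0, 0], [3, 0, 0, 0], [3, 0, 0, 0], [3, 0, 0, 0], [3, 0, 0, 0], [3, 0, 0, 0], [3, 0, 0, 0], [3, 0, 0, 0]]]'

```text
time_s: 17.75
position: [1.0063, 0.001, 0.3698]
ee_rot: [[0.787, 0.001, 0.617], [0.002, -1.0, -0.001], [0.617, 0.002, -0.787]]
force: [-0.1, -0.3, -1.2]
opening: 0.0399
```

```bash
python3 go.py 1 0.0 .45 0
```

```text
t 17.75 pos [1.0063e+00 1.0000e-03 3.6980e-01] tilt 38.09 z [ 0.617 -0.001 -0.787] x [0.787 0.002 0.617] shift [ 0.0445  0.0011 -0.067 ] spin 0.002 F [-0.1 -0.3 -1.2] open 0.0399 q [-0.07  0.78  0.27  0.04  1.42  1.51]
```

move_arm --moves '[[[3, 0, 0.3, 0], [3, 0, 0.3, 0], [3, 0, 0.3, 0], [3, 0, 0.3, 0], [3, 0, 0.3, 0], [3, 0, 0.3, 0], [3, 0, 0.3, 0], [3, 0, 0.3, 0]]]'

```text
time_s: 18.55
position: [1.0139, 0.001, 0.3857]
ee_rot: [[0.758, 0.001, 0.652], [0.001, -1.0, -0.001], [0.652, 0.002, -0.758]]
force: [-0.3, -0.2, -1.1]
opening: 0.0395
```

```bash
cat > wp.py <<'E'
# wp.py off "x y z phi; ..." : bin coords (mm) of the held point (off mm ahead of TCP), phi = spin of prop from bin x (deg); prints rows
import sys; from h import *
B=np.array([.6195,-.0039,0]); off=float(sys.argv[1])/1000
s=bot.read_state(); R=np.array(s["ee_rot"]); p=np.array(s["position"])
al=np.arccos(-R[2,2]); u=np.array([np.cos(al),0,np.sin(al)])
g=R.T@u; y=R.T@np.array([0,1,0]); ph0=np.degrees(np.arctan2((R[:,0]@np.array([0,1,0])),R[:,0]@u))
print("t",round(s["time_s"],2),"tilt",np.degrees(al).round(2),"z",R[:,2].round(3),"P",((p+off*R[:,2]-B)*1000).round(1),"phi",ph0.round(1),"F",np.round(s["force"],1),"T",np.round(s["wrist_torque"],2),"open",round(s["opening"],4),"q",np.round(s["joint_pos"],2))
for w in sys.argv[2].split(";") if len(sys.argv)>2 else []:
    x,yy,z,ph=[float(a) for a in w.split()]
    sh=R.T@(np.array([x,yy,z])/1000+B-off*R[:,2]-p); print(list(sh.round(3)),-np.radians(ph-ph0).round(3))
E
python3 wp.py 16.5 "40 -335 330 90; -60 -335 145 90"
```

```text
t 18.55 tilt 40.68 z [ 0.652 -0.001 -0.758] P [405.2   4.9 373.2] phi 0.1 F [-0.3 -0.2 -1.1] T [0.08 0.46 0.03] open 0.0395 q [-0.07  0.77  0.27  0.05  1.38  1.51]
[np.float64(-0.306), np.float64(0.34), np.float64(-0.205)] -1.569
[np.float64(-0.502), np.float64(0.339), np.float64(-0.13)] -1.569
```

move_arm --moves '[[[-0.03, 0.034, -0.02, -0.14], [-0.06, 0.068, -0.041, -0.28], [-0.09, 0.102, -0.061, -0.42], [-0.12, 0.136, -0.082, -0.56], [-0.15, 0.17, -0.102, -0.7], [-0.18, 0.204, -0.123, -0.84], [-0.21, 0.238, -0.143, -0.98], [-0.24, 0.272, -0.164, -1.12]]]'

```text
time_s: 19.35
position: [0.7262, -0.2698, 0.3547]
ee_rot: [[0.33, 0.683, 0.652], [0.901, -0.433, -0.002], [0.281, 0.588, -0.758]]
force: [-0.0, -1.2, -2.0]
opening: 0.0394
```

```bash
python3 wp.py 16.5 "-30 -335 300 90; -60 -335 145 90"
```

```text
t 19.35 tilt 40.71 z [ 0.652 -0.002 -0.758] P [ 117.5 -265.9  342.2] phi 64.3 F [-0.  -1.2 -2. ] T [-0.07  0.34  0.02] open 0.0394 q [-0.58  0.15  1.21  0.4   1.19 -0.17]
[np.float64(-0.123), np.float64(-0.096), np.float64(-0.064)] -0.448
[np.float64(-0.176), np.float64(-0.207), np.float64(0.034)] -0.448
```

move_arm --moves '[[[-0.031, -0.024, -0.016, -0.13], [-0.062, -0.048, -0.032, -0.26], [-0.092, -0.072, -0.048, -0.38], [-0.123, -0.096, -0.064, -0.448], [-0.136, -0.124, -0.04, -0.448], [-0.15, -0.151, -0.015, -0.448], [-0.163, -0.179, 0.01, -0.448], [-0.176, -0.207, 0.034, -0.448]]]'

```text
time_s: 20.15
position: [0.5484, -0.3391, 0.1569]
ee_rot: [[0.002, 0.758, 0.653], [1.0, 0.001, -0.004], [-0.003, 0.653, -0.758]]
force: [0.7, -0.3, -1.1]
opening: 0.0394
```

```bash
python3 wp.py 16.5 "-60 -335 141 90; -60 -232 141 90"
cat > d.py <<'E'
import sys; from h import *
p,d=bot.snapshot("side"); save(p[60:480,140:600],sys.argv[1])
E
python3 d.py side1.png
```

```text
t 20.15 tilt 40.74 z [ 0.653 -0.004 -0.758] P [ -60.3 -335.2  144.4] phi 90.0 F [ 0.7 -0.3 -1.1] T [-0.06  0.32  0.01] open 0.0394 q [-0.91  0.    1.76  0.66  1.   -1.17]
[np.float64(0.0), np.float64(-0.002), np.float64(0.003)] 0.001
[np.float64(0.103), np.float64(-0.002), np.float64(0.002)] 0.001
```

View pics/side1.png

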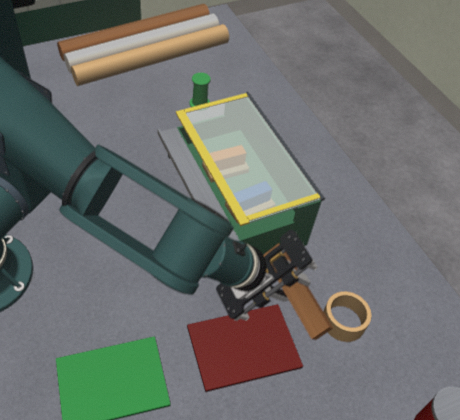

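The picture shows the prop held at (305,305), level along the bin's side, pointing at the gap under the flap's right edge. Everything else is undisturbed.

move_arm --moves '[[[0.0, -0.002, 0.002, 0], [0.02, -0.002, 0.002, 0], [0.04, -0.002, 0.002, 0], [0.06, -0.002, 0.002, 0], [0.08, -0.002, 0.002, 0], [0.1, -0.002, 0.002, 0], [0.103, -0.002, 0.002, 0], [0.103, -0.002, 0.002, 0]]]'

```text
time_s: 21.0
position: [0.5455, -0.2326, 0.1475]
ee_rot: [[-0.0, 0.763, 0.646], [1.0, -0.003, 0.004], [0.005, 0.646, -0.763]]
force: [-0.6, 0.8, 1.6]
opening: 0.0393
```

```bash
python3 wp.py 16.5 "-60 -232 160 90; -58 -232 184 90; -54 -232 205 90;-48 -232 226 90; -38 -232 242 90; -27 -232 255 90; -16 -232 266 90"
```

```text
t 21.0 tilt 40.27 z [ 0.646  0.004 -0.763] P [ -63.3 -228.6  135. ] phi 89.8 F [-0.6  0.8  1.6] T [0.42 0.02 0.21] open 0.0393 q [-0.75 -0.15  1.92  0.6   0.91 -1.01]
[np.float64(-0.003), np.float64(0.019), np.float64(-0.017)] -0.003
[np.float64(-0.003), np.float64(0.036), np.float64(-0.034)] -0.003
[np.float64(-0.003), np.float64(0.052), np.float64(-0.047)] -0.003
[np.float64(-0.003), np.float64(0.071), np.float64(-0.06)] -0.003
[np.float64(-0.003), np.float64(0.089), np.float64(-0.065)] -0.003
[np.float64(-0.003), np.float64(0.105), np.float64(-0.068)] -0.003
[np.float64(-0.003), np.float64(0.121), np.float64(-0.069)] -0.003
```

move_arm --moves '[[[-0.003, 0.019, -0.017, 0], [-0.003, 0.036, -0.034, 0], [-0.003, 0.052, -0.047, 0], [-0.003, 0.071, -0.06, 0], [-0.003, 0.089, -0.065, 0], [-0.003, 0.105, -0.068, 0], [-0.003, 0.121, -0.069, 0], [-0.003, 0.121, -0.069, 0]]]'

```text
time_s: 21.8
position: [0.5939, -0.2377, 0.2793]
ee_rot: [[-0.0, 0.763, 0.646], [1.0, -0.001, 0.002], [0.003, 0.646, -0.763]]
force: [-2.6, -0.8, -2.3]
opening: 0.0399
```

```bash
python3 d.py side2.png; python3 wp.py 16.5
```

```text
t 21.85 tilt 40.17 z [ 0.645  0.002 -0.764] P [ -15.8 -233.6  265.6] phi 89.9 F [-3.4 -0.6 -1.8] T [-0.29  1.03  0.08] open 0.04 q [-0.69 -0.13  1.64  0.48  1.11 -0.78]
```

View pics/side2.png

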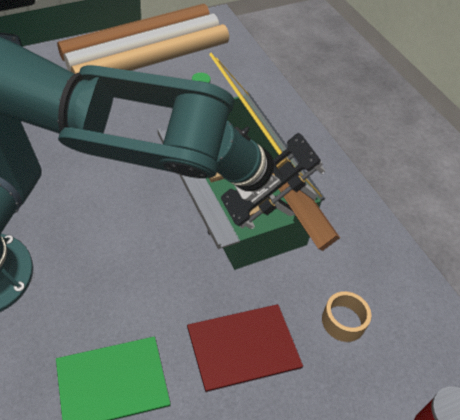

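```bash
python3 wp.py 16.5 "-26 -233 257 82; -34 -233 250 75; -43 -232 243 67; -50 -226 237 60; -57 -213 231 52; -63 -199 226 44; -68 -184 222 36; -72 -169 219 28"
```

```text
t 21.85 tilt 40.17 z [ 0.645  0.002 -0.764] P [ -15.8 -233.6  265.6] phi 89.9 F [-3.4 -0.6 -1.8] T [-0.29  1.03  0.08] open 0.04 q [-0.69 -0.13  1.64  0.48  1.11 -0.78]
[np.float64(0.001), np.float64(-0.013), np.float64(-0.0)] 0.138
[np.float64(0.001), np.float64(-0.024), np.float64(0.0)] 0.26
[np.float64(0.002), np.float64(-0.035), np.float64(-0.0)] 0.399
[np.float64(0.008), np.float64(-0.045), np.float64(-0.0)] 0.522
[np.float64(0.021), np.float64(-0.054), np.float64(-0.0)] 0.661
[np.float64(0.035), np.float64(-0.062), np.float64(-0.0)] 0.801
[np.float64(0.049), np.float64(-0.068), np.float64(-0.0)] 0.94
[np.float64(0.064), np.float64(-0.073), np.float64(-0.0)] 1.08
```

move_arm --moves '[[[0.001, -0.013, 0, 0.138], [0.001, -0.024, 0, 0.26], [0.002, -0.035, 0, 0.4], [0.008, -0.045, 0, 0.522], [0.021, -0.054, 0, 0.661], [0.035, -0.062, 0, 0.8], [0.049, -0.068, 0, 0.94], [0.064, -0.073, 0, 1.08]]]'

```text
time_s: 22.65
position: [0.5357, -0.1742, 0.2294]
ee_rot: [[0.679, 0.355, 0.643], [0.463, -0.886, 0.001], [0.57, 0.297, -0.766]]
force: [-2.5, -2.6, -3.4]
opening: 0.0393
```

```bash
python3 wp.py 16.5 "-74 -152 217 20; -75 -137 216 12; -74 -124 216 5; -73 -117 217 0"
```

```text
t 22.65 tilt 39.99 z [ 0.643  0.001 -0.766] P [ -73.2 -170.3  216.8] phi 27.6 F [-2.5 -2.6 -3.4] T [-0.27  1.09 -0.4 ] open 0.0393 q [-0.65 -0.31  1.88  0.47  1.04  0.31]
[np.float64(0.008), np.float64(-0.016), np.float64(-0.001)] 0.132
[np.float64(0.014), np.float64(-0.03), np.float64(-0.001)] 0.272
[np.float64(0.02), np.float64(-0.042), np.float64(0.0)] 0.394
[np.float64(0.025), np.float64(-0.047), np.float64(-0.0)] 0.481
```

move_arm --moves '[[[0.008, -0.016, -0.001, 0.132], [0.014, -0.03, -0.001, 0.272], [0.02, -0.042, 0, 0.394], [0.025, -0.047, 0, 0.481], [0.025, -0.047, 0, 0.481], [0.025, -0.047, 0, 0.481], [0.025, -0.047, 0, 0.481], [0.025, -0.047, 0, 0.481]]]'

```text
time_s: 23.45
position: [0.5356, -0.1209, 0.2289]
ee_rot: [[0.767, 0.001, 0.642], [0.0, -1.0, 0.002], [0.642, -0.001, -0.767]]
force: [-2.1, 2.9, -4.1]
opening: 0.0394
```

```bash
python3 wp.py 16.5 "-66 -117 200 0; -64 -117 188 0; -67 -117 188 0"
cat > e.py <<'E'
import sys; from h import *
# depth of ledge/lip/prop near y=-.12 from scene+side
for n in ("side","scene"):
    p,d=bot.snapshot(n); W=cloud(n,d); save(p,f"{n}_{sys.argv[1]}.png")
    B=np.array([.6195,-.0039,0]); Q=(W-B)*1000
    hsv=cv2.cvtColor(p,cv2.COLOR_RGB2HSV); H,S,V=[hsv[...,i].astype(int) for i in range(3)]
    m=(d>0)&(H>4)&(H<16)&(S>100)&(abs(Q[...,1]+116)<40)&(Q[...,2]>112)&(Q[...,0]>-180)&(Q[...,0]<80)
    q=Q[m]
    if len(q)>20:
        print(n,len(q),"min",q.min(0).round(0),"max",q.max(0).round(0)); f=np.polyfit(q[:,0],q[:,2],1); print("slope deg",np.degrees(np.arctan(f[0])).round(1))
        lo=q[q[:,2]<np.percentile(q[:,2],10)]; print("lowest",lo.mean(0).round(1))
    m=(d>0)&(S<60)&(abs(Q[...,1])<170)&(Q[...,0]>-160)&(Q[...,0]<-104)&(Q[...,2]>105)&(Q[...,2]<135)
    q=Q[m]; 
    for a,b in((-152,-145),(-142,-108)):
        k=q[(q[:,0]>a)&(q[:,0]<b)]; print(n,"z in x",a,b,len(k),np.percentile(k[:,2],[10,50,90]).round(1) if len(k) else "")
E
python3 e.py p1
```

```text
t 23.45 tilt 39.91 z [ 0.642  0.002 -0.767] P [ -73.3 -117.   216.3] phi 0.0 F [-2.1  2.9 -4.1] T [0.27 1.15 0.44] open 0.0394 q [-0.52 -0.36  1.92  0.39  1.    0.94]
[np.float64(-0.005), np.float64(0.0), np.float64(0.017)] 0.0
[np.float64(-0.011), np.float64(0.0), np.float64(0.028)] 0.0
[np.float64(-0.013), np.float64(0.0), np.float64(0.026)] 0.0
side 1038 min [-154. -142.  160.] max [ -7. -86. 329.]
slope deg 36.0
lowest [-146.6 -122.6  166.9]
side z in x -152 -145 364 [112.8 124.3 129.5]
side z in x -142 -108 755 [113.6 116.  118.6]
scene z in x -152 -145 38 [112.1 123.  126.8]
scene z in x -142 -108 154 [110.3 112.8 114.9]
```

View pics/side_p1.png

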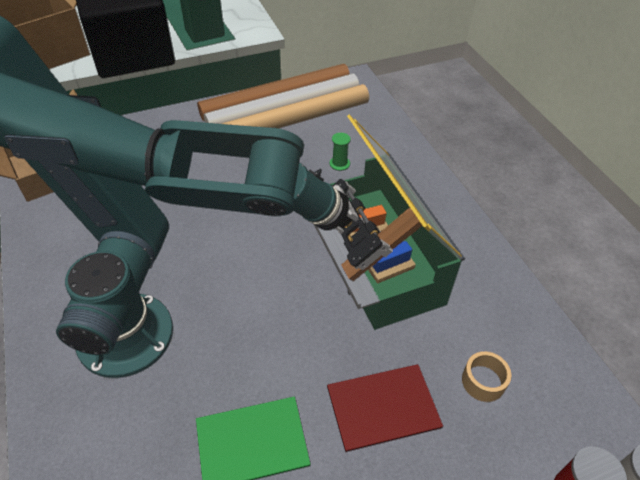

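Side view: prop (385,245) leans from above the ledge to the flap, whose strip runs (350,118)–(428,225). Both blocks are untouched: orange (375,213), blue (390,255). Next I lower the foot.

move_arm --moves '[[[-0.001, 0, 0.01, 0], [-0.004, 0, 0.017, 0], [-0.008, 0, 0.022, 0], [-0.011, 0, 0.028, 0], [-0.013, 0, 0.03, 0], [-0.014, 0, 0.031, 0], [-0.014, 0, 0.031, 0], [-0.014, 0, 0.031, 0]]]'

```text
time_s: 24.35
position: [0.5453, -0.121, 0.1971]
ee_rot: [[0.766, 0.001, 0.643], [0.0, -1.0, 0.001], [0.643, -0.0, -0.766]]
force: [-2.5, -0.4, 0.3]
opening: 0.0399
```

```bash
python3 wp.py 16.5 "-69 -117 183 0"
```

```text
t 24.35 tilt 40.01 z [ 0.643  0.001 -0.766] P [ -63.6 -117.1  184.5] phi 0.0 F [-2.5 -0.4  0.3] T [0.13 0.69 0.01] open 0.0399 q [-0.51 -0.32  1.95  0.4   0.92  0.91]
[np.float64(-0.005), np.float64(-0.0), np.float64(-0.002)] 0.0
```

move_arm --moves '[[[-0.002, 0, -0.001, 0], [-0.003, 0, -0.002, 0], [-0.004, 0, -0.002, 0], [-0.005, 0, -0.003, 0], [-0.006, 0, -0.003, 0], [-0.006, 0, -0.003, 0], [-0.006, 0, -0.003, 0], [-0.006, 0, -0.003, 0]]]'

```text
time_s: 25.15
position: [0.5418, -0.1213, 0.1994]
ee_rot: [[0.759, -0.001, 0.651], [-0.001, -1.0, -0.0], [0.651, -0.0, -0.759]]
force: [10.3, 0.9, -2.8]
opening: 0.0393
```

```bash
python3 wp.py 16.5 "-70 -117 182 0"
```

```text
t 25.15 tilt 40.6 z [ 0.651 -0.    -0.759] P [ -66.9 -117.4  186.8] phi -0.0 F [10.3  0.9 -2.8] T [ 0.2  -1.38  0.19] open 0.0393 q [-0.52 -0.34  1.96  0.42  0.92  0.9 ]
[np.float64(-0.005), np.float64(-0.0), np.float64(0.002)] -0.001
```

move_arm --moves '[[[-0.001, 0, 0.002, 0], [-0.001, 0, 0.003, 0], [-0.001, 0, 0.003, 0], [-0.001, 0, 0.003, 0], [-0.001, 0, 0.003, 0], [-0.001, 0, 0.003, 0], [-0.001, 0, 0.003, 0], [-0.001, 0, 0.003, 0]]]'

```text
time_s: 25.95
position: [0.5436, -0.1214, 0.1977]
ee_rot: [[0.758, -0.001, 0.652], [-0.001, -1.0, -0.001], [0.652, 0.0, -0.758]]
force: [-2.3, 1.3, 6.1]
opening: 0.0393
```

```bash
python3 wp.py 16.5; python3 e.py p2
```

```text
t 25.95 tilt 40.73 z [ 0.652 -0.001 -0.758] P [ -65.2 -117.6  185.2] phi -0.0 F [-2.3  1.3  6.1] T [0.32 0.01 0.18] open 0.0393 q [-0.51 -0.33  1.96  0.42  0.91  0.9 ]
side 829 min [-145. -141.  120.] max [ -5. -78. 288.]
slope deg 38.7
lowest [-137.6 -123.8  133.8]
side z in x -152 -145 294 [113.5 124.3 129.5]
side z in x -142 -108 557 [113.7 116.1 118.6]
scene z in x -152 -145 32 [113.  123.3 125.5]
scene z in x -142 -108 137 [110.8 112.9 115.2]
```

move_arm --moves '[[[0, 0, 0, 0], [0, 0, 0, 0], [0, 0, 0, 0], [0, 0, 0, 0], [0, 0, 0, 0], [0, 0, 0, 0], [0, 0, 0, 0], [0, 0, -0.003, 0]]]' --hand 0.06

```text
time_s: 26.85
position: [0.5414, -0.1213, 0.1996]
ee_rot: [[0.758, -0.001, 0.652], [-0.001, -1.0, -0.0], [0.652, -0.0, -0.758]]
force: [-0.5, 0.2, -0.0]
opening: 0.0599
```

```bash
python3 wp.py 16.5; python3 e.py p3
```

```text
t 26.85 tilt 40.69 z [ 0.652 -0.    -0.758] P [ -67.3 -117.4  187.1] phi -0.0 F [-0.5  0.2 -0. ] T [0.03 0.33 0.02] open 0.0599 q [-0.52 -0.34  1.96  0.42  0.92  0.9 ]
side 836 min [-145. -141.  123.] max [ -3. -76. 289.]
slope deg 38.5
lowest [-137.7 -124.2  134.4]
side z in x -152 -145 300 [112.6 124.1 129.6]
side z in x -142 -108 543 [113.5 116.  118.8]
scene z in x -152 -145 33 [112.1 123.5 125.1]
scene z in x -142 -108 141 [110.4 113.  115.2]
```

move_arm --moves '[[[0, 0, -0.01, 0], [0, 0, -0.025, 0], [0, 0, -0.04, 0], [0, 0, -0.06, 0], [0, 0, -0.08, 0], [0, 0, -0.1, 0], [0, 0, -0.12, 0], [0, 0, -0.12, 0]]]'

```text
time_s: 27.75
position: [0.4631, -0.1221, 0.2957]
ee_rot: [[0.753, -0.003, 0.658], [0.001, -1.0, -0.005], [0.658, 0.005, -0.753]]
force: [-0.5, 0.1, 0.9]
opening: 0.0604
```

move_arm --moves '[[[0, -0.03, 0, 0], [0, -0.06, 0, 0], [0, -0.09, 0, 0], [0, -0.12, 0, 0], [0, -0.15, 0, 0], [0, -0.18, 0, 0], [0, -0.182, 0, 0], [0, -0.182, 0, 0]]]' --hand 0.06

```text
time_s: 28.55
position: [0.4634, 0.061, 0.294]
ee_rot: [[0.754, 0.001, 0.657], [0.004, -1.0, -0.004], [0.657, 0.006, -0.754]]
force: [0.4, -0.3, 0.5]
opening: 0.0602
```

```bash
cat > f.py <<'E'
import sys; from h import *
B=np.array([.6195,-.0039,0])
for n in ("side","scene","wrist"):
    C=cam(n); p,d=bot.snapshot(n); W=cloud(n,d,C); save(p,f"{n}_{sys.argv[1]}.png"); Q=(W-B)*1000
    hsv=cv2.cvtColor(p,cv2.COLOR_RGB2HSV); H,S,V=[hsv[...,i].astype(int) for i in range(3)]
    for nm,m in (("orange",(H>3)&(H<17)&(S>180)&(V>150)&(Q[...,1]>10)),("blue",(H>105)&(H<125)&(S>150))):
        m=m&(d>0)&(abs(Q[...,0])<110)&(abs(Q[...,1])<170)&(Q[...,2]>45)&(Q[...,2]<130)
        q=Q[m]
        if len(q)<30: print(n,nm,len(q)); continue
        t=q[q[:,2]>np.percentile(q[:,2],97)-8]
        print(n,nm,len(q),"z",np.percentile(q[:,2],[3,97]).round(1),"x",np.percentile(q[:,0],[1,99]).round(1),"top rect",[np.round(a,1) for a in cv2.minAreaRect(t[:,:2].astype(np.float32))])
    for r in bot.recognise("orange_block",n)[:2]: print(n,round(r["conf"],2),((C[1]@np.array(r["at"])+C[2]-B)*1000).round(1))
E
python3 f.py b1; python3 wp.py 3
```

```text
side orange 303 z [105.4 112.8] x [-59.1  24.7] top rect [array([-17.9,  60.6]), array([31.4, 87.3]), np.float64(89.9)]
side blue 110 z [ 78.6 111. ] x [-32.5  30.9] top rect [array([ 12.2, -78.4]), array([46.1, 10. ]), np.float64(14.1)]
side 0.71 [-11.2 -48.4 113.3]
scene orange 0
scene blue 0
wrist orange 1295 z [106.2 110.3] x [-61.5  26.2] top rect [array([-17.2,  63.1]), array([29.2, 89.2]), np.float64(88.9)]
wrist blue 2550 z [ 78.  110.1] x [-58.7  28.4] top rect [array([-13.9, -64.3]), array([89.7, 30. ]), np.float64(5.1)]
wrist 0.69 [-31.8  64.8  89.4]
wrist 0.35 [  53.1 -369.3   32.5]
t 28.85 tilt 41.11 z [ 0.657 -0.008 -0.753] P [-153.7   62.2  292.5] phi -0.1 F [ 0.1 -0.3  0.1] T [0.05 0.25 0.05] open 0.0599 q [ 0.02 -0.62  1.94 -0.02  1.1   1.59]
```

View pics/side_b1.png

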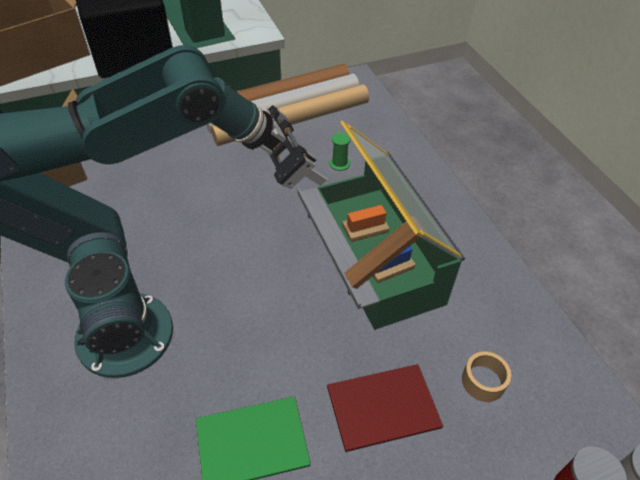

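Side view: the prop stands alone, foot at (355,275) by the lip and head at (410,235) under the flap, and the flap stays wide open. The only orange-ribbed block is at (366,217). The blue one is at (395,260), behind the prop, so (366,217) is the target.

```bash
python3 wp.py 3 "-85 62.5 175 -0.5; -14 62.5 94 -0.5"
python3 - <<'E'
import cv2
a=cv2.imread("pics/wrist_b1.png"); cv2.imwrite("pics/wc.png",a)
E
```

```text
t 28.85 tilt 41.11 z [ 0.657 -0.008 -0.753] P [-153.7   62.2  292.5] phi -0.1 F [ 0.1 -0.3  0.1] T [0.05 0.25 0.05] open 0.0599 q [ 0.02 -0.62  1.94 -0.02  1.1   1.59]
[np.float64(-0.025), np.float64(-0.001), np.float64(0.134)] 0.008
[np.float64(-0.025), np.float64(-0.002), np.float64(0.241)] 0.008
```

View pics/wc.png

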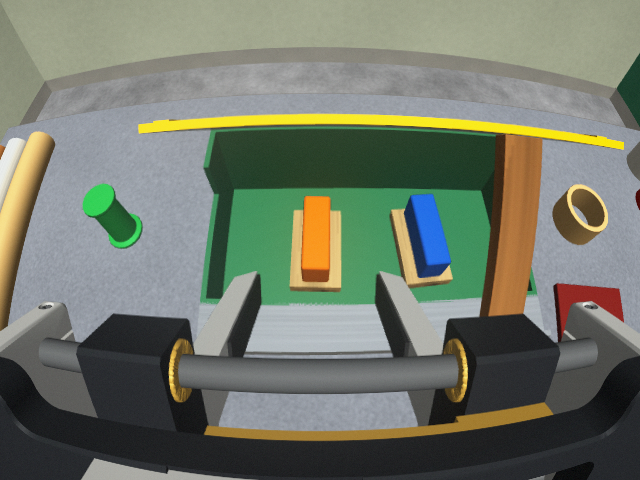

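Wrist view confirms it: the orange rib at (316,238) lies midway between the fingers, the blue block is at (428,235), and the prop is clear at (515,220).

move_arm --moves '[[[-0.006, 0, 0.034, 0.008], [-0.012, -0.001, 0.067, 0.008], [-0.019, -0.001, 0.1, 0.008], [-0.025, -0.001, 0.134, 0.008], [-0.025, -0.001, 0.155, 0.008], [-0.025, -0.001, 0.17, 0.008], [-0.025, -0.001, 0.18, 0.008], [-0.025, -0.001, 0.18, 0.008]]]'

```text
time_s: 29.65
position: [0.5632, 0.057, 0.1411]
ee_rot: [[0.755, -0.013, 0.655], [-0.01, -1.0, -0.009], [0.655, -0.0, -0.755]]
force: [0.3, 0.1, -0.5]
opening: 0.06
```

```bash
python3 f.py b2; python3 wp.py 3 "-14 63 94 -0.5"
```

```text
side orange 184 z [106.  112.7] x [-29.9  25.5] top rect [array([-16.4,  61. ]), array([86.2, 29. ]), np.float64(0.0)]
side blue 114 z [ 79.4 110.9] x [-34.7  30.8] top rect [array([ 15.1, -77.8]), array([35.7,  9.5]), np.float64(18.8)]
side 0.63 [-17.3  45.8  76.5]
scene orange 0
scene blue 0
scene 0.36 [ 18.5  14.9 243.2]
wrist orange 956 z [ 72.4 108.9] x [-62.3  23.1] top rect [array([-17.6,  62.8]), array([29.6, 89.3]), np.float64(88.2)]
wrist blue 6984 z [ 74.7 109.9] x [-56.1  28.5] top rect [array([-13.4, -64.2]), array([89.6, 30.5]), np.float64(5.3)]
wrist 0.86 [-28.2  66.7 108.6]
t 29.95 tilt 41.23 z [ 0.659 -0.008 -0.752] P [-54.   61.9 141.7] phi -0.5 F [0.1 0.1 0. ] T [0.04 0.3  0.02] open 0.0599 q [ 0.01 -0.28  2.04 -0.02  0.66  1.61]
[np.float64(-0.001), np.float64(-0.002), np.float64(0.062)] -0.0
```

move_arm --moves '[[[-0.001, -0.001, 0.015, 0.02], [-0.001, -0.001, 0.03, 0.02], [-0.001, -0.001, 0.042, 0.02], [-0.001, -0.001, 0.052, 0.02], [-0.001, -0.001, 0.058, 0.02], [-0.001, -0.001, 0.062, 0.02], [-0.001, -0.001, 0.062, 0.02], [-0.001, -0.001, 0.062, 0.02]]]'

```text
time_s: 30.75
position: [0.6037, 0.0586, 0.097]
ee_rot: [[0.751, -0.027, 0.659], [-0.029, -1.0, -0.007], [0.659, -0.013, -0.752]]
force: [0.7, -0.2, 0.1]
opening: 0.0601
```

```bash
python3 wp.py 3
```

```text
t 30.75 tilt 41.26 z [ 0.659 -0.007 -0.752] P [-13.8  62.4  94.8] phi -1.7 F [ 0.7 -0.2  0.1] T [0.05 0.28 0.05] open 0.0601 q [ 0.01 -0.12  2.02 -0.03  0.53  1.63]
```

move_arm --moves '[[[0, 0, 0, 0], [0, 0, 0, 0], [0, 0, 0, 0], [0, 0, 0, 0], [0, 0, 0, 0], [0, 0, 0, 0], [0.003, 0, -0.004, 0], [0.008, 0, -0.009, 0]]]' --hand 0.01 --newtons 35

```text
time_s: 31.55
position: [0.6026, 0.0584, 0.1076]
ee_rot: [[0.754, -0.027, 0.657], [-0.029, -1.0, -0.007], [0.657, -0.014, -0.754]]
force: [-0.9, 0.3, -2.5]
opening: 0.03
```

```bash
python3 wp.py 3 "-14 62.5 125 -1.7; -18 62.5 150 -1.7; -25 62.5 175 -1.7; -36 62.5 195 -1.7; -60 62.5 210 -1.7; -95 62.5 220 -1.7; -135 60 230 -1.7"
```

```text
t 31.55 tilt 41.04 z [ 0.657 -0.007 -0.754] P [-14.9  62.3 105.3] phi -1.7 F [-0.9  0.3 -2.5] T [0.   0.47 0.04] open 0.03 q [ 0.01 -0.14  2.   -0.03  0.56  1.63]
[np.float64(0.014), np.float64(-0.0), np.float64(-0.014)] 0.001
[np.float64(0.027), np.float64(-0.001), np.float64(-0.036)] 0.001
[np.float64(0.038), np.float64(-0.001), np.float64(-0.059)] 0.001
[np.float64(0.043), np.float64(-0.001), np.float64(-0.081)] 0.001
[np.float64(0.035), np.float64(-0.0), np.float64(-0.109)] 0.001
[np.float64(0.015), np.float64(0.0), np.float64(-0.139)] 0.001
[np.float64(-0.009), np.float64(0.004), np.float64(-0.173)] 0.001
```

move_arm --moves '[[[0.014, 0, -0.014, 0], [0.027, -0.001, -0.036, 0], [0.038, -0.001, -0.059, 0], [0.043, -0.001, -0.081, 0], [0.035, 0, -0.109, 0], [0.015, 0, -0.139, 0], [-0.009, 0.004, -0.173, 0], [-0.015, 0.004, -0.18, 0]]]'

```text
time_s: 32.35
position: [0.4711, 0.0563, 0.2358]
ee_rot: [[0.751, -0.027, 0.66], [-0.029, -1.0, -0.007], [0.659, -0.014, -0.752]]
force: [0.3, -0.2, -1.2]
opening: 0.03
```

```bash
python3 wp.py 3; python3 d.py side3.png
```

```text
t 32.35 tilt 41.27 z [ 0.66  -0.007 -0.752] P [-146.4   60.2  233.5] phi -1.7 F [ 0.3 -0.2 -1.2] T [-0.    0.5  -0.01] open 0.03 q [ 0.01 -0.6   2.05 -0.02  0.97  1.61]
```

View pics/side3.png

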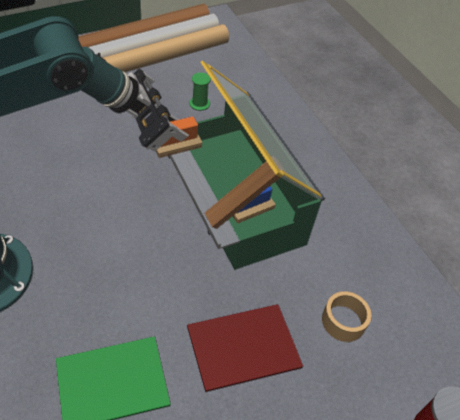

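```bash
python3 wp.py 3 "-185 25 245 -1.7; -185 -25 245 -3; -185 -75 245 -5;-185 -125 245 -7; -185 -175 245 -7; -180 -225 245 -7; -170 -270 235 -7; -160 -310 215 -7"
```

```text
t 32.4 tilt 41.26 z [ 0.659 -0.007 -0.752] P [-146.2   60.3  233.2] phi -1.7 F [ 0.5  0.1 -0.7] T [0.08 0.48 0.04] open 0.0298 q [ 0.01 -0.6   2.05 -0.02  0.97  1.61]
[np.float64(-0.02), np.float64(0.036), np.float64(-0.034)] 0.001
[np.float64(-0.019), np.float64(0.086), np.float64(-0.034)] 0.023
[np.float64(-0.017), np.float64(0.136), np.float64(-0.034)] 0.058
[np.float64(-0.016), np.float64(0.186), np.float64(-0.033)] 0.093
[np.float64(-0.015), np.float64(0.236), np.float64(-0.033)] 0.093
[np.float64(-0.009), np.float64(0.286), np.float64(-0.029)] 0.093
[np.float64(-0.007), np.float64(0.331), np.float64(-0.015)] 0.093
[np.float64(-0.012), np.float64(0.371), np.float64(0.007)] 0.093
```

move_arm --moves '[[[-0.02, 0.03, -0.034, 0], [-0.019, 0.075, -0.034, 0.02], [-0.017, 0.12, -0.034, 0.055], [-0.016, 0.165, -0.033, 0.09], [-0.015, 0.21, -0.033, 0.09], [-0.012, 0.255, -0.03, 0.09], [-0.009, 0.3, -0.028, 0.09], [-0.01, 0.345, -0.01, 0.09]]]'

```text
time_s: 33.2
position: [0.4482, -0.293, 0.2334]
ee_rot: [[0.744, -0.098, 0.661], [-0.119, -0.993, -0.013], [0.658, -0.069, -0.75]]
force: [0.9, 0.0, -1.3]
opening: 0.0298
```

```bash
python3 wp.py 3 "-156 -350 140 -7; -156 -350 70 -7; -156 -350 60 -7"
```

```text
t 33.2 tilt 41.39 z [ 0.661 -0.013 -0.75 ] P [-169.3 -289.1  231.1] phi -6.8 F [ 0.9  0.  -1.3] T [ 0.    0.43 -0.02] open 0.0298 q [-1.05 -0.3   1.88  0.65  1.22  0.53]
[np.float64(-0.043), np.float64(0.065), np.float64(0.078)] 0.003
[np.float64(-0.089), np.float64(0.07), np.float64(0.13)] 0.003
[np.float64(-0.095), np.float64(0.071), np.float64(0.138)] 0.003
```

move_arm --moves '[[[-0.014, 0.022, 0.026, 0], [-0.028, 0.044, 0.052, 0], [-0.043, 0.065, 0.078, 0], [-0.06, 0.067, 0.097, 0], [-0.075, 0.069, 0.115, 0], [-0.085, 0.07, 0.126, 0], [-0.089, 0.07, 0.13, 0], [-0.089, 0.07, 0.13, 0]]]'

```text
time_s: 34.0
position: [0.461, -0.3535, 0.0716]
ee_rot: [[0.744, -0.098, 0.66], [-0.12, -0.993, -0.012], [0.657, -0.07, -0.751]]
force: [1.0, 0.3, -1.3]
opening: 0.0297
```

```bash
python3 wp.py 3 "-156 -350 57 -7"
python3 - <<'E'
from h import *
p,d=bot.snapshot("side"); W=cloud("side",d); save(p[240:480,250:500].repeat(2,0).repeat(2,1),"side4.png")
E
```

```text
t 34.0 tilt 41.34 z [ 0.66  -0.012 -0.751] P [-156.5 -349.6   69.4] phi -6.9 F [ 1.   0.3 -1.3] T [0.04 0.53 0.05] open 0.0297 q [-1.09 -0.    1.96  0.79  0.96  0.2 ]
[np.float64(-0.008), np.float64(0.001), np.float64(0.01)] 0.002
```

View pics/side4.png

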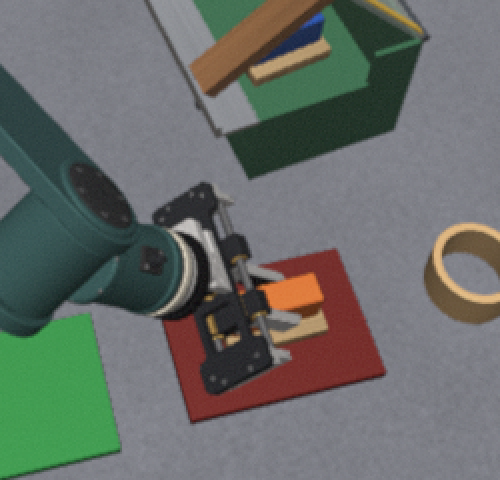

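Crop shows the block level, held over the middle of the dark red board (rib at (293,292)), about 12 mm above it. I lower it gently.

move_arm --moves '[[[-0.003, 0, 0.004, 0], [-0.005, 0, 0.006, 0], [-0.006, 0.001, 0.008, 0], [-0.007, 0.001, 0.009, 0], [-0.008, 0.001, 0.009, 0], [-0.008, 0.001, 0.01, 0], [-0.008, 0.001, 0.01, 0], [-0.008, 0.001, 0.01, 0]]]'

```text
time_s: 34.85
position: [0.4623, -0.3546, 0.061]
ee_rot: [[0.743, -0.098, 0.662], [-0.118, -0.993, -0.014], [0.659, -0.068, -0.749]]
force: [-1.8, 0.9, 1.9]
opening: 0.0298
```

```bash
python3 wp.py 3 "-156 -350 55 -7"
```

```text
t 34.85 tilt 41.48 z [ 0.662 -0.014 -0.749] P [-155.2 -350.7   58.7] phi -6.8 F [-1.8  0.9  1.9] T [0.15 0.36 0.12] open 0.0298 q [-1.09  0.02  1.97  0.81  0.94  0.18]
[np.float64(-0.003), np.float64(-0.0), np.float64(0.002)] 0.004
```

move_arm --moves '[[[-0.001, 0, 0.001, 0], [-0.001, 0, 0.001, 0], [-0.001, 0, 0.001, 0], [-0.001, 0, 0.001, 0], [-0.001, 0, 0.001, 0], [-0.001, 0, 0.001, 0], [-0.001, 0, 0.001, 0], [-0.001, 0, 0.001, 0]]]'

```text
time_s: 35.65
position: [0.4626, -0.3547, 0.0609]
ee_rot: [[0.742, -0.097, 0.663], [-0.117, -0.993, -0.015], [0.66, -0.067, -0.748]]
force: [-4.8, 2.3, 5.2]
opening: 0.0297
```

```bash
python3 wp.py 3
```

```text
t 35.65 tilt 41.57 z [ 0.663 -0.015 -0.748] P [-154.9 -350.9   58.7] phi -6.7 F [-4.8  2.3  5.2] T [0.27 0.38 0.15] open 0.0297 q [-1.09  0.02  1.97  0.81  0.93  0.17]
```

move_arm --moves '[[[0, 0, 0, 0], [0, 0, 0, 0], [0, 0, 0, 0], [0, 0, 0, 0], [0, 0, 0, 0], [0, 0, 0, 0], [0, 0, -0.005, 0], [0, 0, -0.01, 0]]]' --hand 0.06

```text
time_s: 36.45
position: [0.4558, -0.3545, 0.0686]
ee_rot: [[0.742, -0.097, 0.663], [-0.117, -0.993, -0.015], [0.66, -0.067, -0.748]]
force: [-0.6, -0.5, 0.5]
opening: 0.0601
```

move_arm --moves '[[[0, 0, -0.01, 0], [0, 0, -0.03, 0], [0, 0, -0.05, 0], [0, 0, -0.075, 0], [0, 0, -0.1, 0], [0, 0, -0.12, 0], [0, 0, -0.14, 0], [0, 0, -0.14, 0]]]'

```text
time_s: 37.25
position: [0.3621, -0.3542, 0.1765]
ee_rot: [[0.741, -0.1, 0.664], [-0.115, -0.993, -0.021], [0.662, -0.061, -0.747]]
force: [-0.0, -1.5, 0.6]
opening: 0.0601
```

```bash
python3 wp.py 3; python3 e.py p4
python3 - <<'E'
from h import *
B=np.array([.6195,-.0039,0]); C=cam("side"); p,d=bot.snapshot("side"); Q=(cloud("side",d,C)-B)*1000
hsv=cv2.cvtColor(p,cv2.COLOR_RGB2HSV); H,S,V=[hsv[...,i].astype(int) for i in range(3)]
m=(H>3)&(H<17)&(S>180)&(V>150)&(d>0)&(abs(Q[...,0]+157)<80)&(abs(Q[...,1]+350)<70)&(Q[...,2]>20)
q=Q[m]; t=q[q[:,2]>np.percentile(q[:,2],97)-8]; print(len(q),np.percentile(q[:,2],[3,50,97]).round(1),cv2.minAreaRect(t[:,:2].astype(np.float32)))
E
```

```text
t 37.25 tilt 41.66 z [ 0.664 -0.021 -0.747] P [-255.4 -350.4  174.3] phi -6.6 F [-0.  -1.5  0.6] T [0.01 0.27 0.01] open 0.0601 q [-1.33 -0.25  1.95  0.73  1.29  0.21]
side 1546 min [-145. -141.  124.] max [ -7. -98. 244.]
slope deg 39.9
lowest [-135.3 -123.4  137.3]
side z in x -152 -145 534 [112.9 124.8 130. ]
side z in x -142 -108 1316 [113.5 116.1 118.6]
scene z in x -152 -145 39 [112.9 122.3 126. ]
scene z in x -142 -108 139 [111.  112.9 115.3]
637 [67.3 70.8 74.5] ((-156.72213745117188, -348.25225830078125), (30.702289581298828, 89.33932495117188), 83.87796020507812)
```

View pics/side_p4.png

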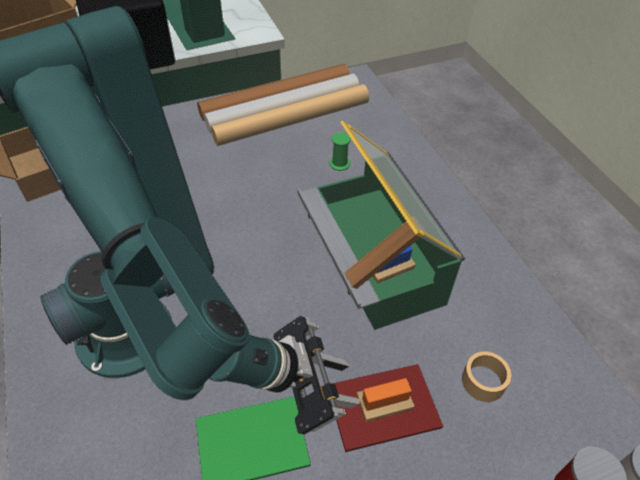

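Final view: the orange block sits upright on the middle of the red board (388,397), with its rib top at z 71 mm (12 + 58 expected). The prop holds the flap open at (382,255). Blue block, tape and spool are unmoved, and the gripper is clear.

```bash
python3 -c "
from station import bot
print(bot.job_done())"
```

```text
the job is handed in; nothing more can be done
None
```

The job is done and handed in after about 37 s of the 72 s allowed. The prop holds the flap wide open by itself, and the orange block sits the right way up on the dark red board.

**How it went**
- **Tilting the tool:** the moves can't lean the tool directly. I gripped the prop, then pushed the arm past its reach over and behind the bin until the tool leaned about 40 degrees.
- **Opening the flap:** I slid the prop under the flap's right edge from the side and lifted it. I then swung the prop in line and stood its foot on the ledge by the lip at bin y about -117, and it stayed up when released.
- **Moving the block:** I took the orange block out from the front with the tool still leaning. I lowered it until it pressed firmly on the board and only then opened the gripper.

**Last checks**
- **Block:** the rib top is at z 71 mm (70 expected), and the block is within about 3 mm of the board's centre.
- **Prop and flap:** the prop's slope reads about 40 degrees and its foot has not moved since release. I judged the flap from the pictures and did not measure its angle.
- **Other things:** in the last picture the blue block, tape roll and spool were where they started.
- **Gripper:** it was about 100 mm clear of the block.
- **Disagreement:** the two fixed cameras differed by about 3 mm in height throughout. The contact forces agreed with the positions I used, except that the lip was met about 2 mm further back than I had worked out.

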